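Set the floating plate of a contact grill

TASK

Lower the open lid of the contact grill gently until it rests fully shut. Then screw the knurled nut on top of the lid down (clockwise from above) until it bottoms out, back it off a quarter turn so that the top plate can float, and finish with the gripper still holding the nut there, not letting go. Leave the other things on the worktop where they are.

Things in the scene. Friction and masses are not known exactly. Their poses are not given: they have to be found in the camera images.
- press: Fixed base of a brushed-steel contact grill (panini press), 220 (x) x 240 (y) x 62 mm high; origin under its centre on the worktop. At yaw 0 its front (lid handle side) faces the robot (-x) and the lid's hinge is along its far (+x) top edge.
- lid (a joint): Opening angle of the grill lid in rad: 0 fully shut (a hard stop), largest 1.3; starts part open. The hinge is stiff: the lid (0.55 to 0.85 kg) stays where it is left and takes about 0.5 to 3 N at the handle to push down. Lid 210 mm (hinge to front edge) x 240 mm x 28 mm thick.
- lid_hinge (a point): Point on the hinge axis (midway along it), 100 mm behind the grill's centre, 62 mm above the worktop. The hinge axis is the press's y axis. Its own frame turns with the lid: x points from the handle to the hinge.
- lid_handle (a point): Middle of the wooden round handle bar, 16 mm diameter, 116 mm clear length between two arms, parallel to the hinge, 35 mm in front of the lid's front edge; 245 mm from the hinge along the lid and 16 mm above the hinge when shut (78 mm above the worktop). Clear above, in front and behind: can be pinched or pushed down from above.
- nut (a joint): Angle of the knurled nut in rad: 0 bottomed out (hard stop), growing as it is unscrewed, i.e. counter-clockwise seen from above; largest 6. Starts 2.2 to 3.8 unscrewed, so it needs several re-grips on most wrists. It turns stiffly (0.06 N m), stays where it is left, and moves along its stud only 0.64 mm per rad.
- nut_grip (a point): Centre of the nut: a round knurled steel cylinder, 42 mm diameter, 30 mm high, mid-top of the lid. Lid shut: centre 122 mm above the worktop (+0.64 mm per rad unscrewed), underside 15 mm above the flat lid top on a 32 mm boss; a 12 mm stud stands 9 mm out of its top. A dark radial mark on top lies along the point's +x, which points from handle to hinge when bottomed out.
- pepper_mill: Bystander: dark wooden pepper mill, 52 mm diameter, 112 mm high, origin under its centre, beside the grill on its +y side.
- jar: Bystander: amber glass jar, 68 mm diameter, 90 mm high, origin under its centre, beside the grill on its -y side.
- spatula: Bystander: kitchen spatula lying at the left of the worktop, about 280 mm long along its x axis, under 30 mm high.
- mug: Bystander: terracotta mug, 80 mm diameter, 95 mm high, origin under its centre.
- bowl: Bystander: white bowl, 120 mm diameter, 50 mm high, origin under its centre.
- oil: Bystander: green glass bottle, 60 mm diameter, 170 mm high, origin under its centre.
- can: Bystander: metal can with a pale label, 74 mm diameter, 100 mm high, origin under its centre.

How it is judged:
On the way, in this order (a step that is already met when the one before it is completed fails the run):
1. the lid is lowered fully shut (value of joint lid below 0.03 rad), for 0.2 s.
2. with the lid shut, the nut is screwed down until it bottoms out (value of joint lid below 0.03 rad and value of joint nut below 0.08 rad), for 0.1 s.
At the end, for the whole second after the job is handed in: The lid is shut (under 0.03 rad), the nut is a quarter turn (1.57 rad, give or take 0.35) up from bottomed out and still, and the fingers still grip it (over 3 N) (value of joint lid below 0.03 rad and value of joint nut between 1.22 and 1.92 rad and velocity of joint nut between -0.1 and 0.1 rad/s and contact force between the fingers and nut above 3 N); the arm keeps its last pose, push and grip.
It fails at once if the lid slams: it comes down on its stop faster than about 0.3 m/s at the handle (value of joint lid below 0.12 rad and velocity of joint lid below -1.2 rad/s).
It fails at once if a bystander is knocked more than 4 cm from its place (distance of any of pepper_mill, jar, spatula, mug, bowl, oil, can from where it was at the start of the episode above 0.04 m).
It also fails if it takes over 67 s, if anything falls off the work surface, if the arm or the gripper's body presses on something with over 40 N, if the wrist force passes 120 N, or if a joint passes its speed limit or range.

ROBOT

A 6-joint arm with a two-finger parallel gripper is mounted at the origin on the work surface. World frame = base frame: x ahead of the robot, y to its left, z up, the work surface at z = 0. Lengths are in m, angles in rad, forces in N, time in s.
With the tool pointing down it reaches from about 0.3 to 0.775 m from the base axis. Payload 14.6 kg.
Tool frame: the origin (TCP) lies between the finger pads; the fingertips stand ctrl.tip_extent ahead of it and the grasp point (between the pads) lies 3 mm ahead of it (ctrl.tip_extent is the distance from the TCP to the fingertips, in m); z points along the fingers, y is the line along which they close (so a half turn about z gives the same grasp; the last joint's range is limited). The gripper opens to 94 mm and grips with 3 to 60 N. Pads are 16 mm wide; open, the fingers measure 119 mm over their backs; the gripper's body (75 mm by 177 mm) begins 78 mm behind the grasp point.
Start: joints at [-1.359, 0.3, 1.521, -0, 1.321, -0.067], TCP at [0.151, -0.529, 0.227] pointing down, gripper open.
Joint ranges: [-3.03, 3.03], [-0.79, 2.21], [0.23, 2.52], [-1.04, 4.18], [0, 3.07], [-2.55, 2.55]. Speed limits (rad/s): [2.22, 2.22, 2.57, 3.14, 3.14, 3.14].

INTERFACE

Orientations are given as [roll, pitch, yaw] about the fixed x, y, z axes, in that order (R = Rz(yaw) Ry(pitch) Rx(roll)).
In Python, from station import ctrl, eyes gives the robot as it stands. The module is installed in compiled form; this text tells all that it offers.
- The arm moves only by the shell command python3 -m crank 'ROWS' [OPENING] [FORCE]. ROWS is a JSON list of rows, 1 to 10 of them, each of 6 numbers: dx, dy, dz in m, then a rotation vector rx, ry, rz in rad; each row shifts and turns the commanded pose from where the row before left it, along the tool's axes as they then stand; what a row does not reach is not made up. A row lasts 1/10 s, in which the tool goes at most 0.05 m and 0.15 rad, less where a joint would pass 70% of its speed; a pose out of reach is approached as far as the arm can. OPENING is the finger opening in m, set as the command begins (- or left out keeps the last). The fingers move at their own pace and stop on an object; FORCE is the grip in N (left out, the last holds). Time passes only in rows, so rows that do not move let the fingers close. It prints the time, the measured TCP pose, the force, the opening and the grip force at its end.
- ctrl.get_obs(): the state, without advancing time (a new reading comes with each control period).
- eyes.camera(name): name is "side" or "top"; returns a dict with "pixels" (480x640x3 uint8, blue, green, red), "fx", "fy", "cx", "cy" (pixels), "extrinsics" (4x4, takes a point from camera to world coordinates). Camera axes: x right, y up, looking along -z (the intrinsics and any distortion apply to the point x, -y, -z); pixel columns grow to the right and rows downward; lengths in m; the calibration is good to about 2 mm. A picture is of the moment at which its call begins. There is no depth.
- ctrl.hand_in(): hands the job in; it is judged then, once.
The state is a dict: "time_s": time; "qpos": joint angles; "joint_vel": joint speeds; "tau": joint torques, N m; "ee_pos": TCP position; "eef_rot": TCP orientation; "force": force on the tool from outside, world axes, zero at the start; "moment": the same for the moment, N m; "grip_width": finger opening in m; "grip_force": force on a finger pad.
Only numpy, scipy, OpenCV 4.12 (cv2) and the standard library are available. Lean on these libraries where they do the work, as an engineer would, in place of code of your own. Each camera call takes 0.05 s, during which the arm holds its last target. There are 200 camera calls.

## Working session

There is one attempt and no reset: what is moved stays moved. The work goes in short steps, Python scripts to look and compute and a shell command to move; the robot and the scene stay as the last step left them, time stands still between calls to the robot, and variables do not carry over. Pictures are saved under pics/ and viewed, at most 10 in all, crops included, and the job is handed in when it is done.

```bash
mkdir -p pics; ls; python3 - <<'E'
from station import ctrl, eyes
import cv2, numpy as np
o=ctrl.get_obs(); print(o, ctrl.tip_extent)
for n in ("side","top"):
    c=eyes.camera(n); cv2.imwrite(f"pics/{n}0.png",c["pixels"])
    np.savez(f"pics/{n}0.npz",**{k:np.array(v) for k,v in c.items()})
    print(n,c.keys(),c["fx"],c["fy"],c["cx"],c["cy"],np.round(c["extrinsics"],3).tolist())
E
```

```text
pics
{'time_s': 0.0, 'qpos': array([-1.35858284e+00,  3.00489548e-01,  1.52158255e+00, -2.14455308e-05,
        1.32071260e+00, -6.65980770e-02]), 'joint_vel': array([-0.00035496, -0.00079362, -0.00034751, -0.0001374 ,  0.00184489,
       -0.00138941]), 'tau': array([-1.36297320e-03, -5.31805944e+01, -3.52735555e+01,  7.07765669e-02,
        2.44184292e-02, -9.08290872e-05]), 'ee_pos': array([ 0.15130952, -0.52852592,  0.22687558]), 'eef_rot': array([-3.14040186e+00, -5.86034736e-05,  2.78816844e-01]), 'force': array([-0.57129981, -0.65271435, -0.01482345]), 'moment': array([ 0.01990084, -0.02549464, -0.01657854]), 'grip_force': 0.0, 'grip_width': 0.09419227797403427} 0.022
side dict_keys(['pixels', 'fx', 'fy', 'cx', 'cy', 'extrinsics']) 532.0811484723083 532.0811484723083 313.25137429966884 234.8287977037473 [[-0.741, 0.43, -0.515, -0.228], [-0.671, -0.486, 0.56, 0.778], [-0.01, 0.761, 0.649, 1.036], [0.0, 0.0, 0.0, 1.0]]
top dict_keys(['pixels', 'fx', 'fy', 'cx', 'cy', 'extrinsics']) 536.7088968355903 536.7088968355903 310.6839480589461 247.97568596828293 [[-0.005, 0.994, -0.106, 0.356], [-1.0, -0.005, -0.006, -0.007], [-0.007, 0.106, 0.994, 1.716], [0.0, 0.0, 0.0, 1.0]]
```

View pics/side0.png

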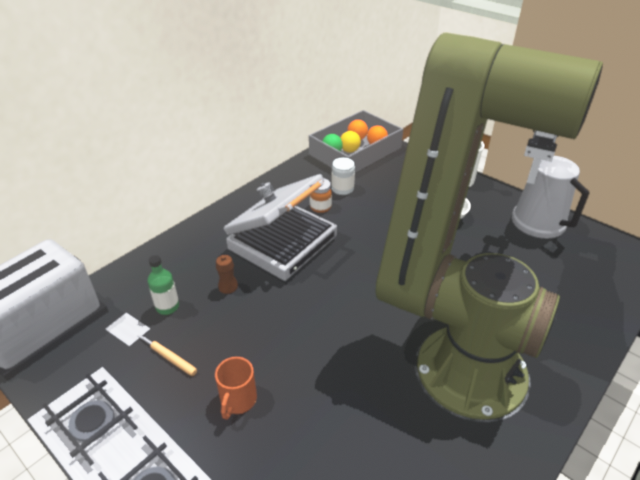

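View pics/top0.png

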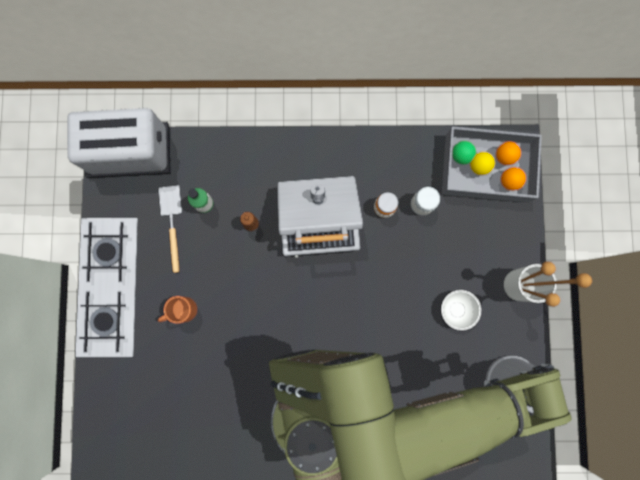

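The side view shows the lid part open: wooden handle at about (305,193), nut at (265,190). In the top view the handle is at (323,238) and the nut at (318,192). The mill at (249,220) and jar at (386,205) stand either side of the grill. Next I'll triangulate the handle and nut.

```bash
cat > h.py <<'E'
import numpy as np, cv2
def load(n): 
    d=np.load(n); return {k:d[k] for k in d.files}
def ray(c,p):
    d=np.array([(p[0]-c["cx"])/c["fx"],-(p[1]-c["cy"])/c["fy"],-1.]); E=c["extrinsics"]
    d=E[:3,:3]@d; return E[:3,3],d/np.linalg.norm(d)
def tri(c1,p1,c2,p2):
    a,u=ray(c1,p1); b,v=ray(c2,p2)
    s=np.linalg.lstsq(np.c_[u,-v],b-a,rcond=None)[0]
    P,Q=a+s[0]*u,b+s[1]*v; return (P+Q)/2,np.linalg.norm(P-Q)
def plane(c,p,z):
    a,u=ray(c,p); return a+u*(z-a[2])/u[2]
def handle(c,box):
    x0,y0,x1,y1=box; im=c["pixels"][y0:y1,x0:x1]; h=cv2.cvtColor(im,cv2.COLOR_BGR2HSV)
    m=cv2.inRange(h,(5,110,90),(22,255,255)); n,l,s,ce=cv2.connectedComponentsWithStats(m)
    i=1+np.argmax(s[1:,4]); ys,xs=np.where(l==i); p=np.c_[xs+x0,ys+y0].astype(float)
    m=p.mean(0); w=np.linalg.svd(p-m,full_matrices=False)[2][0]; t=(p-m)@w
    return m,w,t.min(),t.max(),len(p)
E
python3 - <<'E'
from h import *
S=load("pics/side0.npz");T=load("pics/top0.npz")
hs=handle(S,(280,175,330,215)); ht=handle(T,(290,225,360,250)); print(hs,ht)
es=sorted([hs[0]+hs[1]*k for k in hs[2:4]],key=lambda p:p[0]); et=sorted([ht[0]+ht[1]*k for k in ht[2:4]],key=lambda p:p[0])
print(tri(S,hs[0],T,ht[0]))
for a,b in zip(es,et): print(a,b,tri(S,a,T,b))
print("nut rough",tri(S,(265,188),T,(318,188)))
for n,c,b,k in(("s",S,(215,165,345,275),6),("t",T,(265,170,405,260),6)):
    x0,y0,x1,y1=b; i=cv2.resize(c["pixels"][y0:y1,x0:x1],None,fx=k-1,fy=k-1,interpolation=cv2.INTER_CUBIC); cv2.imwrite(f"pics/c{n}0.png",i)
a=cv2.imread("pics/cs0.png");b=cv2.imread("pics/ct0.png")
E=np.zeros((450,700,3),np.uint8); 
E=np.zeros((0,))
E
```

```text
(array([312.09782609, 194.71376812]), array([-0.9760309 ,  0.21763199]), np.float64(-17.522910741211724), np.float64(22.395479296369306), 276) (array([321.32830189, 237.94339623]), array([-0.99703938,  0.0768926 ]), np.float64(-20.83682248691232), np.float64(20.272469950673212), 265)
(array([ 0.53522041, -0.03396205,  0.2243874 ]), np.float64(0.020141554533102728))
[290.23914626 199.58774076] [301.11585099 239.50219913] (array([0.53736468, 0.02891716, 0.24150889]), np.float64(0.0010857688207635257))
[329.20072844 190.90022224] [342.10343449 236.34119879] (array([ 0.53775324, -0.09644912,  0.20217315]), np.float64(0.03105686004327776))
nut rough (array([ 0.69328999, -0.02200245,  0.17703073]), np.float64(0.007114144648072132))
```

View pics/ct0.png

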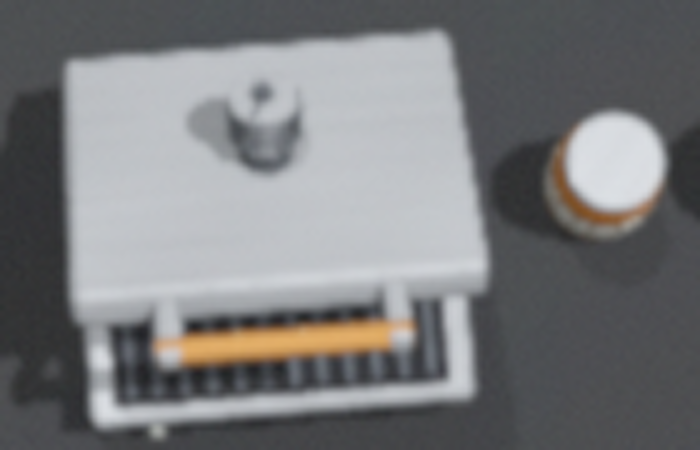

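View pics/cs0.png

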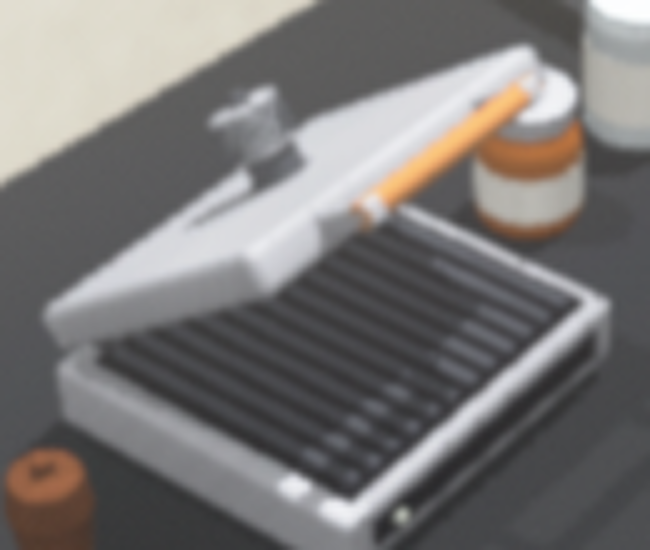

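The top crop shows the handle's clear bar from (182,350) to (395,332) and the nut top at about (265,97). The side crop shows the bar from (375,205) to (525,95), and the jar spilled into my side mask. I'll recompute with those ends, using the base front corners for the press pose.

```bash
python3 - <<'E'
from h import *
S=load("pics/side0.npz");T=load("pics/top0.npz")
s=lambda x,y:((x+.5)/5-.5+215,(y+.5)/5-.5+165)
t=lambda x,y:((x+.5)/5-.5+265,(y+.5)/5-.5+170)
L=tri(S,s(378,200),T,t(182,348));R=tri(S,s(526,96),T,t(395,331)); print("handle L,R",L,R)
M=(L[0]+R[0])/2; d=L[0]-R[0]; print(M,np.linalg.norm(d),"yaw",np.arctan2(-d[0],d[1]))
hd=handle(S,(280,187,318,215)); print(hd)
z=M[2]-.062; a=np.arcsin(z/np.hypot(.245,.016))-np.arctan2(.016,.245); print("lid",a)
# base corners at z=.062 (front left/right), both views
fl=[tri(S,s(352,525),T,t(97,427))]; print("FL",fl)
print("FR top plane",plane(T,t(473,395),.062),plane(S,s(608,300),.062))
print("FL plane",plane(T,t(97,420),.062),plane(S,s(355,520),.062))
print("nut top",tri(S,s(245,97),T,t(265,97)))
for n,p,h in(("mill",(245,214),.112),("jar",(388,201),.09)): print(n,plane(T,p,h))
E
```

```text
handle L,R (array([0.539549  , 0.02903008, 0.22488847]), np.float64(0.0007649849830902889)) (array([ 0.54800772, -0.09117064,  0.22166054]), np.float64(0.0029861071541856))
[ 0.54377836 -0.03107028  0.2232745 ] 0.12054120554522536 yaw 0.07025582789337374
(array([306.38285714, 195.38857143]), array([-0.89445663,  0.44715471]), np.float64(-13.247563071527344), np.float64(17.162784715401163), 175)
lid 0.6514386291586577
FL [(array([0.51145206, 0.08634014, 0.056648  ]), np.float64(0.00012532549332277103))]
FR top plane [ 0.52954519 -0.14701583  0.062     ] [ 0.52723396 -0.14087454  0.062     ]
FL plane [0.51525889 0.08600101 0.062     ] [0.50892355 0.08641746 0.062     ]
nut top (array([ 0.68906497, -0.01857764,  0.19385522]), np.float64(0.0007737463601594316))
mill [0.6315929 0.201424  0.112    ]
jar [ 0.67320397 -0.23521323  0.09      ]
```

```bash
R='[0.0258,-0.0186,-0.003,0,0,0]'; python3 -m crank '[[0.0258,-0.0186,-0.003,0,0,0],[0.0258,-0.0186,-0.003,0,0,0],[0.0258,-0.0186,-0.003,0,0,0],[0.0258,-0.0186,-0.003,0,0,0],[0.0258,-0.0186,-0.003,0,0,0],[0.0258,-0.0186,-0.003,0,0,0],[0.0258,-0.0186,-0.003,0,0,0],[0.0258,-0.0186,-0.003,0,0,0],[0.0258,-0.0186,-0.003,0,0,0],[0.0258,-0.0186,-0.003,0,0,0]]' 0 10
python3 -m crank '[[0.0258,-0.0186,-0.002,0,0,0],[0.0258,-0.0186,-0.002,0,0,0],[0.0258,-0.0186,-0.002,0,0,0],[0.0258,-0.0186,-0.002,0,0,0],[0.0258,-0.0186,-0.002,0,0,0],[0.0258,-0.0186,-0.002,0,0,0],[0.0258,-0.0186,-0.002,0,0,0],[0.0258,-0.0186,-0.002,0,0,0],[0.0258,-0.0186,-0.002,0,0,0],[0.0258,-0.0186,-0.002,0,0,0]]'
python3 -m crank '[[0,0,0,0,0,-0.15],[0,0,0,0,0,-0.15],[0,0,0,0,0,-0.15],[0,0,0,0,0,-0.15],[0,0,0,0,0,-0.15],[0,0,0,0,0,-0.15],[0,0,0,0,0,-0.15],[0,0,0,0,0,-0.15],[0,0,0,0,0,-0.15],[0,0,0,0,0,-0.15]]'
python3 -m crank '[[0,0,0,0,0,-0.15],[0,0,0,0,0,-0.15],[0,0,0,0,0,-0.15],[0,0,0,0,0,-0.15],[0,0,0,0,0,-0.15],[0,0,0,0,0,-0.15],[0,0,0,0,0,-0.15],[0,0,0,0,0,-0.15],[0,0,0,0,0,-0.15],[0,0,0,0,0,-0.08]]'
python3 - <<'E'
from station import ctrl
o=ctrl.get_obs(); print(o["time_s"],o["ee_pos"],o["eef_rot"],o["qpos"],o["force"],o["grip_width"])
E
```

```text
time_s: 1.1
ee_pos: [0.3488, -0.2777, 0.2574]
eef_rot: [-3.141, 0.0, 0.279]
force: [-0.8, 0.2, 0.5]
grip_width: 0.0174
grip_force: 0.0
time_s: 2.1
ee_pos: [0.5456, -0.0279, 0.2772]
eef_rot: [-3.141, 0.001, 0.279]
force: [-0.3, -0.2, 0.5]
grip_width: 0.0005
grip_force: 0.0
time_s: 3.1
ee_pos: [0.545, -0.0291, 0.2771]
eef_rot: [-3.141, -0.0, 1.785]
force: [-0.2, 0.0, -0.6]
grip_width: 0.0003
grip_force: 0.0
time_s: 4.1
ee_pos: [0.5449, -0.0291, 0.2771]
eef_rot: [3.141, -0.001, -3.069]
force: [-0.2, 0.6, 0.1]
grip_width: 0.0001
grip_force: 0.0
4.1 [ 0.54494601 -0.0291038   0.27711842] [ 3.14144400e+00 -6.56583764e-04 -3.06856259e+00] [-1.20482445e-01  2.57193172e-01  1.45989106e+00  1.98189906e-05
  1.42518133e+00 -1.76431166e+00] [-0.18071901  0.64973526  0.06247952] 9.439952312785186e-05
```

```bash
python3 -m crank '[[0,0,0.005,0,0,0],[0,0,0.005,0,0,0],[0,0,0.005,0,0,0],[0,0,0.005,0,0,0],[0,0,0.003,0,0,0]]'
python3 -m crank '[[0.004,0,0.005,0,0,0],[0.004,0,0.005,0,0,0],[0.003,0,0.005,0,0,0]]'
```

```text
time_s: 4.6
ee_pos: [0.5449, -0.0291, 0.2537]
eef_rot: [3.141, -0.001, -3.075]
force: [-0.4, 0.2, -0.0]
grip_width: 0.0007
grip_force: 0.0
time_s: 4.9
ee_pos: [0.5335, -0.0299, 0.2394]
eef_rot: [-3.141, -0.0, -3.075]
force: [-5.0, -0.4, 6.8]
grip_width: 0.0003
grip_force: 3.5
```

```bash
python3 - <<'E'
from station import eyes
import cv2,numpy as np
c=eyes.camera("side"); np.savez("pics/side1.npz",**{k:np.array(v) for k,v in c.items()})
cv2.imwrite("pics/s1.png",cv2.resize(c["pixels"][150:270,215:345],None,fx=5,fy=5,interpolation=cv2.INTER_CUBIC))
E
```

```text
(no output)
```

View pics/s1.png

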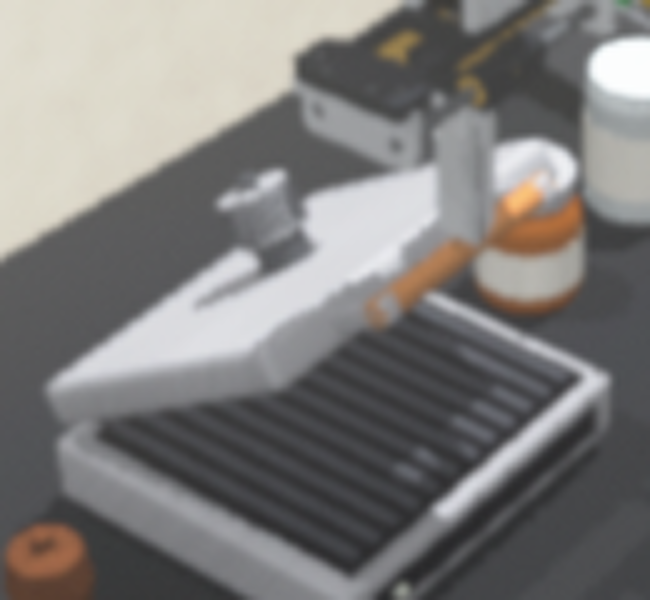

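The closed fingertips at about (462,235) in the crop sit on top of the bar, and the lid is moving down. I'll keep following the arc.

```bash
python3 -m crank '[[0.005,0,0.009,0,0,0],[0.005,0,0.009,0,0,0],[0.004,0,0.009,0,0,0],[0.004,0,0.009,0,0,0],[0.004,0,0.009,0,0,0]]'
python3 -m crank '[[0.003,0,0.009,0,0,0],[0.003,0,0.009,0,0,0],[0.003,0,0.009,0,0,0],[0.003,0,0.009,0,0,0]]'
```

```text
time_s: 5.45
ee_pos: [0.5118, -0.0313, 0.1937]
eef_rot: [3.142, -0.0, -3.074]
force: [-1.7, -0.6, 2.8]
grip_width: 0.0005
grip_force: 1.3
time_s: 5.85
ee_pos: [0.5, -0.0321, 0.1576]
eef_rot: [-3.142, 0.0, -3.074]
force: [-0.6, -0.4, 0.9]
grip_width: 0.0004
grip_force: 0.6
```

```bash
python3 -m crank '[[0.003,0,0.008,0,0,0],[0.003,0,0.008,0,0,0],[0.002,0,0.008,0,0,0],[0.002,0,0.008,0,0,0],[0.001,0,0.006,0,0,0]]'
python3 -m crank '[[0.001,0,0.004,0,0,0],[0,0,0.004,0,0,0],[0,0,0.004,0,0,0]]'
```

```text
time_s: 6.35
ee_pos: [0.4889, -0.0329, 0.1197]
eef_rot: [3.142, -0.0, -3.074]
force: [0.9, -1.0, 1.5]
grip_width: 0.0002
grip_force: 0.4
time_s: 6.65
ee_pos: [0.4882, -0.033, 0.1082]
eef_rot: [3.142, -0.0, -3.074]
force: [-0.6, -1.2, 1.3]
grip_width: 0.0007
grip_force: 0.5
```

```bash
python3 -m crank '[[0,0,0.002,0,0,0],[0,0,0.002,0,0,0],[0,0,0,0,0,0]]'
```

```text
time_s: 6.95
ee_pos: [0.4885, -0.033, 0.1071]
eef_rot: [-3.141, 0.001, -3.074]
force: [-18.4, 2.0, 39.4]
grip_width: 0.0004
grip_force: 19.7
```

```bash
python3 -m crank '[[0,0,-0.001,0,0,0],[0,0,0,0,0,0],[0,0,0,0,0,0],[0.0,0,-0.02,0,0,0],[0.02,0,-0.03,0,0,0],[0.03,0,-0.03,0,0,0],[0.03,0,-0.02,0,0,0],[0,0,0,0,0,0]]' 0.094
python3 - <<'E'
from station import eyes
import cv2,numpy as np
o=[]
for n,(x0,y0) in(("side",(220,155)),("top",(265,165))):
    c=eyes.camera(n); np.savez(f"pics/{n}2.npz",**{k:np.array(v) for k,v in c.items()})
    o.append(cv2.resize(c["pixels"][y0:y0+110,x0:x0+130],None,fx=3,fy=3,interpolation=cv2.INTER_CUBIC))
cv2.imwrite("pics/b2.png",np.hstack(o))
E
```

```text
time_s: 7.75
ee_pos: [0.4074, -0.0385, 0.2079]
eef_rot: [-3.14, 0.004, -3.075]
force: [0.2, 0.2, -1.1]
grip_width: 0.0616
grip_force: 0.0
```

View pics/b2.png

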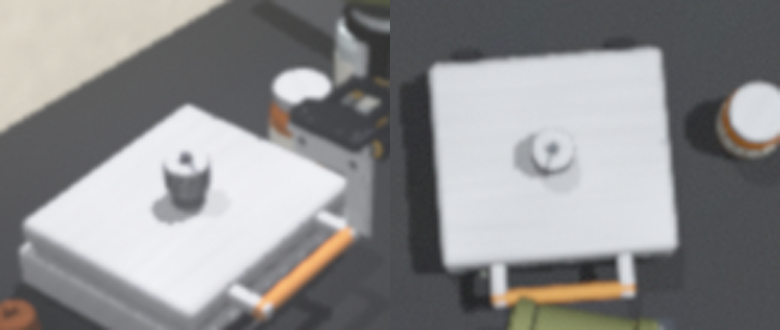

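The lid is shut. The nut top centre is at (187,164) in the side half and (162,150) in the top half of the picture, and the mark points roughly toward the handle, so the nut is about 3 rad unscrewed.

```bash
python3 - <<'E'
from h import *
S=load("pics/side2.npz");T=load("pics/top2.npz")
def top(c,box,k):
    x0,y0,x1,y1=box; g=cv2.cvtColor(c["pixels"][y0:y1,x0:x1],cv2.COLOR_BGR2GRAY)
    return g
f=lambda p,o:((p[0]+.5)/3-.5+o[0],(p[1]+.5)/3-.5+o[1])
s=f((187,164),(220,155)); t=f((162,150),(265,165))
print(s,t,tri(S,s,T,t),plane(S,s,.139),plane(T,t,.139))
s=f((186,156),(220,155)); t=f((163,149),(265,165))
print("stud",tri(S,s,T,t))
h=handle(T,(290,245,360,265)); p=[h[0]+h[1]*k for k in h[2:4]]
print("handle z",h,[plane(T,q,.078) for q in p])
# handle tri: side crop ends (262,300),(352,237), top crop ends (503-390,297),(627-390,290)
for a,b in(((268,302),(112,297)),((350,240),(237,290))): print(tri(S,f(a,(220,155)),T,f(b,(265,165))))
g=T["pixels"][205:225,308:330].mean(2).astype(int); print(g)
E
```

```text
(282.0, 209.33333333333334) (318.6666666666667, 214.66666666666666) (array([ 0.62391723, -0.02144447,  0.13739648]), np.float64(4.625344435117439e-08)) [ 0.62239764 -0.02001812  0.139     ] [ 0.62364539 -0.02142944  0.139     ]
stud (array([ 0.62397219, -0.02186257,  0.14630074]), np.float64(0.0014966541231171279))
handle z (array([323.82065217, 261.89673913]), array([-0.99885178,  0.0479075 ]), np.float64(-17.250490121871202), np.float64(20.897507378637854), 184) [array([ 0.48979747, -0.08958824,  0.078     ]), array([0.48481229, 0.02707314, 0.078     ])]
(array([0.48035773, 0.02862839, 0.08718561]), np.float64(0.0036135528999659263))
(array([ 0.48974987, -0.09760287,  0.07255835]), np.float64(0.0009149414633694135))
[[219 218 219 218 219 219 219 219 219 219 219 220 219 219 220 221 220 220
  220 220 221 221]
 [219 219 220 219 219 219 219 219 217 218 219 218 218 219 219 219 220 220
  220 220 220 220]
 [220 219 219 218 218 218 217 215 212 214 215 215 213 215 214 217 219 219
  220 220 219 219]
 [218 219 217 215 213 212 211 209 210 214 216 214 212 213 212 213 216 218
  218 218 218 218]

[... 788 characters left out ...]
4 198 208 216 220 219 212 195
  195 208 218 221]
 [161 161 160 153 137 155 194 210 209 190 192 209 217 219 220 215 199 180
  190 204 216 220]
 [161 162 162 158 144 134 166 193 198 187 199 213 216 215 212 198 178 177
  192 203 215 219]
 [166 162 161 159 151 128 132 159 169 172 194 205 202 195 184 167 162 184
  197 204 214 219]
 [180 167 162 161 155 137 121 121 126 138 162 171 168 157 150 158 177 193
  200 204 211 219]
 [201 183 171 164 160 150 134 121 111 113 131 142 152 157 169 182 193 199
  202 205 211 219]
 [213 203 194 180 172 168 161 148 139 143 161 171 180 185 193 198 201 202
  202 205 212 220]
 [218 215 211 202 197 197 193 184 177 180 189 194 198 199 201 202 202 204
  203 205 214 221]]
```

```bash
python3 -m crank '[[-0.0362,0.0004,0,0,0,0],[-0.0362,0.0004,0,0,0,0],[-0.0362,0.0004,0,0,0,0],[-0.0362,0.0004,0,0,0,0],[-0.0362,0.0004,0,0,0,0],[-0.0362,0.0004,0,0,0,0],[0,0,0,0,0,0]]' 0.094
python3 -m crank '[[0,0,0.02,0,0,0],[0,0,0.02,0,0,0],[0,0,0.02,0,0,0],[0,0,0.02,0,0,0],[0,0,0,0,0,0]]'
```

```text
time_s: 8.55
ee_pos: [0.6276, -0.0208, 0.2015]
eef_rot: [3.141, -0.004, -3.074]
force: [-0.3, -0.3, -0.2]
grip_width: 0.0942
grip_force: 0.0
time_s: 9.05
ee_pos: [0.6235, -0.0211, 0.1213]
eef_rot: [3.141, -0.006, -3.074]
force: [0.1, -0.0, 0.5]
grip_width: 0.0939
grip_force: 0.0
```

```bash
python3 -m crank '[[0,0,-0.005,0,0,0],[0,0,0,0,0,0],[0,0,0,0,0,0],[0,0,0,0,0,0],[0,0,0,0,0,0],[0,0,0,0,0,0],[0,0,0,0,0,0]]' 0.03 25
python3 -m crank '[[0,0,0.0001,0,0,0.1],[0,0,0.0001,0,0,0.1],[0,0,0.0001,0,0,0.1],[0,0,0.0001,0,0,0.1]]'
python3 - <<'E'
from station import ctrl
o=ctrl.get_obs(); print(o["qpos"],o["moment"])
E
```

```text
time_s: 9.75
ee_pos: [0.625, -0.022, 0.1306]
eef_rot: [-3.14, 0.0, -3.074]
force: [1.0, -21.6, 0.8]
grip_width: 0.0416
grip_force: 21.4
time_s: 10.15
ee_pos: [0.6251, -0.0215, 0.1303]
eef_rot: [3.142, 0.001, 2.805]
force: [0.8, -0.5, 1.7]
grip_width: 0.0418
grip_force: 25.0
[-9.29459469e-02  5.54368039e-01  1.39383419e+00 -1.34740262e-04
  1.19271940e+00 -1.32665761e+00] [ 0.02424153 -0.34855372  0.02400271]
```

```bash
python3 -m crank '[[0,0,0.0001,0,0,0.15],[0,0,0.0001,0,0,0.15],[0,0,0.0001,0,0,0.15],[0,0,0.0001,0,0,0.15],[0,0,0.0001,0,0,0.15],[0,0,0.0001,0,0,0.15],[0,0,0.0001,0,0,0.15],[0,0,0.0001,0,0,0.15],[0,0,0.0001,0,0,0.15],[0,0,0.0001,0,0,0.15]]'
python3 -c "
from station import ctrl;print(ctrl.get_obs()['moment'])"
python3 -m crank '[[0,0,0.0001,0,0,0.1],[0,0,0.0001,0,0,0.1],[0,0,0.0001,0,0,0.1],[0,0,0.0001,0,0,0.1],[0,0,0,0,0,0]]'
python3 -c "
from station import ctrl;print(ctrl.get_obs()['moment'])"
python3 -m crank '[[0,0,0.0001,0,0,0.1],[0,0,0.0001,0,0,0.1],[0,0,0,0,0,0]]'
python3 -c "
from station import ctrl;print(ctrl.get_obs()['moment'])"
```

```text
time_s: 11.15
ee_pos: [0.6271, -0.0205, 0.1295]
eef_rot: [3.135, -0.003, 1.303]
force: [20.7, 5.1, -8.2]
grip_width: 0.0414
grip_force: 25.0
[ 0.86844144 -3.89878309  0.06277415]
time_s: 11.65
ee_pos: [0.6277, -0.0209, 0.1292]
eef_rot: [3.135, -0.005, 0.905]
force: [23.4, 3.6, -9.1]
grip_width: 0.0414
grip_force: 25.0
[ 0.50857212 -4.43123503 -0.03378936]
time_s: 11.95
ee_pos: [0.6279, -0.0211, 0.1291]
eef_rot: [3.136, -0.007, 0.705]
force: [25.6, 2.3, -8.5]
grip_width: 0.0415
grip_force: 25.0
[ 0.20486256 -4.73776491 -0.02979845]
```

```bash
python3 -m crank '[[0.001,0.0008,0.0005,0,0,0],[0.001,0.0008,0.0007,0,0,0],[0,0,0,0,0,0]]'
python3 -c "
from station import ctrl;print(ctrl.get_obs()['moment'])"
```

```text
time_s: 12.25
ee_pos: [0.6285, -0.021, 0.1289]
eef_rot: [3.14, -0.003, 0.709]
force: [0.7, 1.4, 8.9]
grip_width: 0.0416
grip_force: 25.0
[ 0.2543942  -0.19478337 -0.02577036]
```

```bash
for i in 1; do python3 -m crank '[[0,0,0.0001,0,0,0.1],[0,0,0.0001,0,0,0.1],[0,0,0,0,0,0]]'; python3 -c "
from station import ctrl;print(ctrl.get_obs()['moment'])"; done
python3 -m crank '[[0,0,0.0001,0,0,0.1],[0,0,0.0001,0,0,0.1],[0,0,0,0,0,0]]'
python3 -c "
from station import ctrl;print(ctrl.get_obs()['moment'])"
python3 -m crank '[[0,0,0.0001,0,0,0.1],[0,0,0.0001,0,0,0.1],[0,0,0,0,0,0]]'
python3 -c "
from station import ctrl;print(ctrl.get_obs()['moment'])"
```

```text
time_s: 12.55
ee_pos: [0.6287, -0.0213, 0.1287]
eef_rot: [3.139, -0.003, 0.505]
force: [3.1, -1.2, 8.1]
grip_width: 0.0419
grip_force: 25.0
[-0.0775867  -0.55680583 -0.05279113]
time_s: 12.85
ee_pos: [0.6287, -0.0217, 0.1285]
eef_rot: [3.139, -0.004, 0.306]
force: [4.1, -3.0, 9.2]
grip_width: 0.0414
grip_force: 25.0
[-0.47064912 -0.66327412  0.27490954]
time_s: 13.15
ee_pos: [0.6288, -0.022, 0.1283]
eef_rot: [3.14, -0.004, 0.105]
force: [4.3, -5.0, 7.6]
grip_width: 0.0412
grip_force: 25.0
[-0.84384979 -0.74999008  0.17518512]
```

```bash
python3 -m crank '[[0,0,0,0,0,0.1],[0,0,0,0,0,0.1],[0,0,0,0,0,0.1],[0,0,0,0,0,0],[0,0,0,0,0,0],[0,0,0,0,0,0]]'
python3 -c "
from station import ctrl;print(ctrl.get_obs()['moment'])"
```

```text
time_s: 13.75
ee_pos: [0.6283, -0.0224, 0.128]
eef_rot: [3.14, -0.003, -0.191]
force: [1.3, -7.1, 7.8]
grip_width: 0.0416
grip_force: 25.0
[-1.22599059 -0.21254521  0.25343763]
```

```bash
python3 -m crank '[[0,0,-0.0001,0,0,-0.15],[0,0,-0.0001,0,0,-0.15],[0,0,-0.0001,0,0,-0.15],[0,0,-0.0001,0,0,-0.15],[0,0,-0.0001,0,0,-0.15]]'
python3 -c "
from station import ctrl;print(ctrl.get_obs()['moment'])"
python3 -m crank '[[0,0,-0.0001,0,0,-0.15],[0,0,-0.0001,0,0,-0.15],[0,0,-0.0001,0,0,-0.15],[0,0,-0.0001,0,0,-0.15],[0,0,-0.0001,0,0,-0.15],[0,0,0,0,0,-0.09],[0,0,0,0,0,0],[0,0,0,0,0,0]]'
python3 - <<'E'
from station import ctrl,eyes
import cv2,numpy as np
print(ctrl.get_obs()['moment'],ctrl.get_obs()['joint_vel'])
o=[]
for n,(x0,y0) in(("side",(220,155)),("top",(265,165))):
    c=eyes.camera(n)
    o.append(cv2.resize(c["pixels"][y0:y0+110,x0:x0+130],None,fx=3,fy=3,interpolation=cv2.INTER_CUBIC))
cv2.imwrite("pics/b3.png",np.hstack(o))
E
```

```text
time_s: 14.25
ee_pos: [0.6282, -0.0215, 0.1285]
eef_rot: [3.14, -0.002, 0.565]
force: [-0.3, -0.3, 8.8]
grip_width: 0.0416
grip_force: 25.0
[-0.08517004  0.1164258  -0.09482045]
time_s: 15.05
ee_pos: [0.6274, -0.0209, 0.129]
eef_rot: [3.141, -0.0, 1.399]
force: [-7.2, 2.2, 12.6]
grip_width: 0.0417
grip_force: 25.0
[0.39629421 1.33679992 0.03200803] [-0.00036371  0.00109085 -0.00029514  0.00140381  0.00205347  0.00674982]
```

View pics/b3.png

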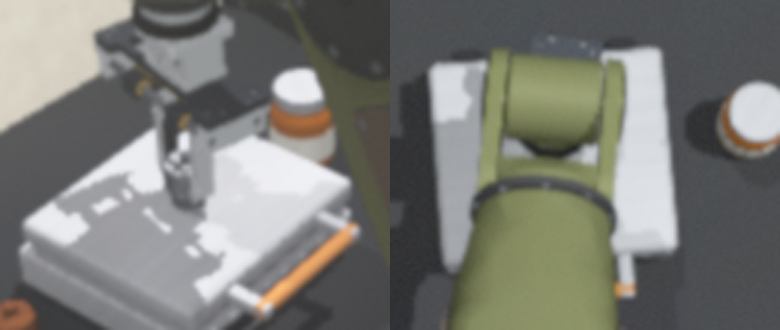

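The lid is shut and unmoved, with the handle ends at (262,305) and (352,232) in the side half. The fingers hold the nut at about (185,175). The tool has backed off 1.59 rad from the stop and is still, gripping with 25 N.

```bash
python3 -m crank '[[0,0,0,0,0,0],[0,0,0,0,0,0],[0,0,0,0,0,0]]'; python3 -c "
from station import ctrl;print(ctrl.hand_in())"
```

```text
time_s: 15.45
ee_pos: [0.6274, -0.0209, 0.129]
eef_rot: [3.141, -0.0, 1.399]
force: [-7.0, 1.7, 13.0]
grip_width: 0.0413
grip_force: 25.0
the job is handed in; nothing more can be done
None
```

I handed the job in at 15.5 s with the lid shut, the nut screwed down to its stop (judged from the jump in wrist torque) and backed off about 1.59 rad, and the gripper still holding it at 25 N; the hand-in returned no verdict.

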